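# Box the float bowl, lid it and hold the box up level

## Robot

A 7-joint arm with a two-finger parallel gripper is mounted at the origin on the work surface. World frame = base frame: x ahead of the robot, y to its left, z up, the work surface at z = 0. Lengths are in m, angles in degrees, forces in N, time in s.
With the tool pointing down it reaches from about 0.425 to 0.875 m from the base axis. Payload 4.7 kg.
Tool frame: the origin (TCP) lies midway between the tips of the shut fingers; the grasp point (between the pads) lies 19 mm behind it; y points along the fingers, x is the direction in which the jaws open and shut, and the axes are right-handed (so a half turn about y gives the same grasp; the last joint's range is limited). The gripper opens to 87 mm and grips with 3 to 60 N. Pads are 19 mm wide; open, the fingers measure 117 mm over their backs; the gripper's body (75 mm by 190 mm) begins 51 mm behind the grasp point.
Start: joints at [71.855, 18.392, -4.016, 83.108, 1.295, 78.541, -3.26], TCP at [0.211, -0.615, 0.223] pointing down, gripper open.
Joint ranges: [-163.93, 163.93], [-17.29, 119.83], [-79.2, 71.16], [3.27, 140.29], [-89.18, 269.18], [5.43, 117.66], [-154.24, 154.24]. Speed limits (degrees/s): [147.25, 147.25, 180, 180, 180, 180, 180].

## Interface

Orientations are given as [roll, pitch, yaw] about the fixed x, y, z axes, in that order (R = Rz(yaw) Ry(pitch) Rx(roll)).
In Python, from cell import env gives the robot as it stands.
- The arm moves only by the tool carry_out, never from a script. Its argument "targets" is a list of rows, each a list of 2 entries, a list of its own where there are three numbers: the shift along the tool's x, y, z in mm, then the turn, a rotation vector about the tool's x, y, z in degrees. A call has 1 to 12 rows; each row shifts and turns the commanded pose from where the row before left it, along the tool's axes as they then stand; what a row does not reach is not made up. A row lasts 1/10 s, in which the tool goes at most 50 mm and 8.59 degrees, less where a joint would pass 70% of its speed; a pose out of reach is approached as far as the arm can. A call with a gripper value outside its range is refused whole. "jaw" is the opening, from 0 (shut) to 1 (fully open), set as the call begins (left out, the last holds). The fingers move at their own pace and stop on an object; "squeeze" is the grip in N (left out, the last holds). Time passes only in rows, so rows that do not move let the fingers close. It gives the time, the measured TCP pose, the force and the opening at its end, in the units of the state.
- env.get_obs(): the state, without advancing time (a new reading comes with each control period).
- env.read_camera(name): name is "side" or "top"; returns the picture (480x640x3 uint8, red, green, blue); there is no depth.
- env.get_calibration(name): a dict with "fx", "fy", "cx", "cy" (pixels), "D" ([k1, k2, p1, p2, k3] as OpenCV has them; the pictures are not rectified), "R" (3x3) and "t" (3): a world point X has camera coordinates R X + t. Camera axes: x right, y down, z forward; pixel columns grow to the right and rows downward; lengths in m; the calibration is good to about 2 mm. A picture is of the moment at which its call begins. get_calibration takes no time and is no camera call.
- env.sign_off(): hands the job in, once; it reports no verdict.
Trained networks look in the newest picture that a camera, given by its name, has taken for a name from the list of things; names that differ only in an ending like _2 or _b are one class to them, and where a whole thing is asked for, a point or a joint stands for the part that bears it (a point fixed in the world has none). Each returns a list of dicts, best first, with "p" (0 to 1); they miss things now and then, are a little off and sometimes report something else, mostly with a low value. They report only what shows in the picture. A call takes as long as a camera call.
- env.outline_of(camera, label): "mask" (480x640 bool, what is visible of it) and "xy" ([column, row] in pixels, amid what is visible of it).
The state is a dict: "time_s": time; "qpos": joint angles; "joint_velocities": joint speeds; "effort": joint torques, N m; "tool_pos": TCP position; "tool_rot": TCP orientation; "force": force on the tool from outside, world axes, zero at the start; "wrist_torque": the same for the moment, N m; "grip_width": finger opening in m.
Only numpy, scipy, OpenCV 4.12 (cv2) and the standard library are available. Lean on these libraries where they do the work, as an engineer would, in place of code of your own. Each camera call takes 0.05 s, during which the arm holds its last target.

## Task

Stand the brass float bowl upright in the blue parts box on the bench, let go of it, then press the orange lid home on the box and let go of that. Then lift the closed box by its sides, keeping it level, and hold it still with its underside about 15 cm above the bench so that I can wipe beneath it: finish while still holding it there, with the bowl inside and the lid on, and everything else on the bench left where it is.

Things in the scene. Friction and masses are not known exactly. Their poses are not given: they have to be found in the camera images.
- parts_box: The blue plastic open-topped parts box, loose on the bench, about 0.25 kg. Outside 116 mm (its x) by 62 mm (its y) by 45 mm high; walls and floor 4 mm thick, so the inside is 108 by 54 mm and 41 mm deep. Origin at the centre of its underside, z up. Gripped across its 62 mm width (its y) at the middle of its length.
- lid: Orange plastic lid, loose, right way up, 0.07 kg. From below: plug 104 (x) by 50 (y) by 5 mm that enters the box mouth with 2 mm play all round; plate 112 by 58 by 3 mm (z 5 to 8) that rests on the rim; black bar handle 44 (x) by 14 (y) mm, z 8 to 26, in the middle. Origin: centre of the plug underside, z up. Seated, its origin is 40 mm above the box underside; fits either way round.
- bowl: The brass carburettor float bowl, loose on the bench, about 0.1 kg: a round open cup 44 mm in outer diameter, 30 mm high, wall 3 mm, standing mouth up. Origin at the centre of its underside, z up. It fits under the lid.
- washer_a: Bystander: flat copper spark plug washer, 25 mm across, 4 mm thick; origin under its centre. The row of small bystanders lies in front of a fixed grey rack of stock bins, 70 mm high, along the far edge (x from about 0.8).
- washer_b: Bystander: a second copper washer like the first.
- boot: Bystander: black rubber plug boot standing upright, 30 mm across, 50 mm high; origin under its centre.
- choke: Bystander: yellow plastic choke knob standing on its face, 34 mm across, 28 mm high; origin under its centre.
- socket: Bystander: steel plug socket standing upright, 26 mm across, 58 mm high; origin under its centre.
- spanner: Bystander: steel spanner lying flat; origin under its middle, x along its length.
- oil: Bystander: red oil bottle, 64 mm across, 160 mm high; origin under its centre.
- jar: Bystander: amber jar with a steel cap, 60 mm across, 75 mm high; origin under its centre. Beyond it, at the far right (y about -0.62), stands the fixed green hand press, 370 mm high, its lever to 480 mm.

How it is judged (in metres and radians):
On the way, in this order (a step that is already met when the one before it is completed fails the run):
1. the bowl stands upright in the box on the bench, let go (x of bowl in the frame of parts_box between -0.04 and 0.04 m and y of bowl in the frame of parts_box between -0.012 and 0.012 m and z of bowl in the frame of parts_box between 0 and 0.008 m and angle between the z axis of bowl and the z axis of parts_box, either way round below 0.15 rad and height (world z) of parts_box below 0.01 m and contact force between the fingers and bowl below 0.2 N), for 0.2 s.
2. the lid is home on the box with the bowl inside, the box on the bench and the lid let go (x of bowl in the frame of parts_box between -0.04 and 0.04 m and y of bowl in the frame of parts_box between -0.012 and 0.012 m and z of bowl in the frame of parts_box between 0 and 0.008 m and angle between the z axis of bowl and the z axis of parts_box, either way round below 0.15 rad and x of lid in the frame of parts_box between -0.005 and 0.005 m and y of lid in the frame of parts_box between -0.005 and 0.005 m and z of lid in the frame of parts_box between 0.037 and 0.0425 m and angle between the z axis of lid and the z axis of parts_box, either way round below 0.05 rad and angle between the x axis of lid and the x axis of parts_box, either way round below 0.12 rad and height (world z) of parts_box below 0.01 m and contact force between the fingers and lid below 0.2 N), for 0.2 s.
3. the closed box is lifted off the bench in the fingers (x of bowl in the frame of parts_box between -0.04 and 0.04 m and y of bowl in the frame of parts_box between -0.012 and 0.012 m and z of bowl in the frame of parts_box between 0 and 0.008 m and angle between the z axis of bowl and the z axis of parts_box, either way round below 0.15 rad and x of lid in the frame of parts_box between -0.005 and 0.005 m and y of lid in the frame of parts_box between -0.005 and 0.005 m and z of lid in the frame of parts_box between 0.037 and 0.0425 m and angle between the z axis of lid and the z axis of parts_box, either way round below 0.05 rad and angle between the x axis of lid and the x axis of parts_box, either way round below 0.12 rad and height (world z) of parts_box above 0.06 m and contact force between the fingers and parts_box above 2 N), for 0.2 s.
At the end, for the whole second after the job is handed in: Box held by the fingers, still, level within 0.1 rad, underside 110-190 mm above the bench, touching no bystander; bowl upright on its floor (within 40 mm along, 12 across); lid seated: within 5 mm of the middle, origin 37-42.5 mm up, flat within 0.05, turned under 0.12 rad (x of bowl in the frame of parts_box between -0.04 and 0.04 m and y of bowl in the frame of parts_box between -0.012 and 0.012 m and z of bowl in the frame of parts_box between 0 and 0.008 m and angle between the z axis of bowl and the z axis of parts_box, either way round below 0.15 rad and x of lid in the frame of parts_box between -0.005 and 0.005 m and y of lid in the frame of parts_box between -0.005 and 0.005 m and z of lid in the frame of parts_box between 0.037 and 0.0425 m and angle between the z axis of lid and the z axis of parts_box, either way round below 0.05 rad and angle between the x axis of lid and the x axis of parts_box, either way round below 0.12 rad and height (world z) of parts_box between 0.11 and 0.19 m and angle between parts_box's own z axis and vertical below 0.1 rad and linear speed of parts_box below 0.02 m/s and angular speed of parts_box below 0.1 rad/s and contact force between the fingers and parts_box above 2 N and not (contact force between parts_box and washer_a above 0.1 N or contact force between parts_box and washer_b above 0.1 N or contact force between parts_box and boot above 0.1 N or contact force between parts_box and choke above 0.1 N or contact force between parts_box and socket above 0.1 N or contact force between parts_box and spanner above 0.1 N or contact force between parts_box and oil above 0.1 N or contact force between parts_box and jar above 0.1 N)); the arm keeps its last pose, push and grip.
It fails at once if the box is tipped by more than 0.25 rad (angle between parts_box's own z axis and vertical above 0.25 rad).
It fails at once if a bystander is moved by more than 25 mm (distance of any of washer_a, washer_b, boot, choke, socket, spanner, oil, jar from where it was at the start of the episode above 0.025 m).
It also fails if it takes over 66 s, if anything falls off the work surface, if the arm or the gripper's body presses on something with over 40 N, if the wrist force passes 120 N, or if a joint passes its speed limit or range.

## Working session

There is one attempt and no reset: what is moved stays moved. The work goes in short steps, Python scripts to look and compute and a tool call to move; the robot and the scene stay as the last step left them, time stands still between calls to the robot, and variables do not carry over. Pictures are saved under pics/ and viewed, and the job is handed in when it is done.

Besides the shell and the picture viewer there is one more tool, called after ">>>" as name([rows], argument=value, ...), one row to a line, values as JSON. carry_out: Moves the arm, as the interface text tells. Its arguments: {"type":"object","properties":{"targets":{"type":"array","items":{"type":"array"}},"jaw":{"type":"number"},"squeeze":{"type":"number"}},"required":["targets"]}

```bash
mkdir -p pics; ls
python3 - <<'E'
from cell import env
import cv2
o=env.get_obs()
print({k:o[k] for k in ('time_s','tool_pos','tool_rot','grip_width','force')})
for n in ('side','top'):
    im=env.read_camera(n); cv2.imwrite(f'pics/{n}0.png',im[:,:,::-1])
    print(n,env.get_calibration(n))
E
```

```text
pics
{'time_s': 0.0, 'tool_pos': array([ 0.21087341, -0.61425826,  0.22148207]), 'tool_rot': array([-90.00778585,   0.10778896, -71.0455    ]), 'grip_width': 0.08701538948234265, 'force': array([ 0.02691272,  0.02926015, -0.05144267])}
side {'fx': 445.202810102228, 'fy': 445.202810102228, 'cx': 324.9862296107716, 'cy': 243.71103605972965, 'D': array([-0.01636468,  0.        ,  0.        ,  0.        ,  0.        ]), 'R': array([[ 0.83902606, -0.54395293,  0.01226708],
       [-0.37939229, -0.60106087, -0.7034112 ],
       [ 0.38999585,  0.58552629, -0.71067728]]), 't': array([-0.4697975 ,  0.27520743,  0.7906704 ])}
top {'fx': 470.63640014506666, 'fy': 470.63640014506666, 'cx': 325.7716766908914, 'cy': 242.38705903085207, 'D': array([-0.01849094,  0.        ,  0.        ,  0.        ,  0.        ]), 'R': array([[-0.00993728, -0.99987854,  0.01200658],
       [-0.98459017,  0.00768743, -0.17470862],
       [ 0.1745951 , -0.01355768, -0.98454697]]), 't': array([0.06183841, 0.56647526, 0.96951765])}
```

View pics/side0.png

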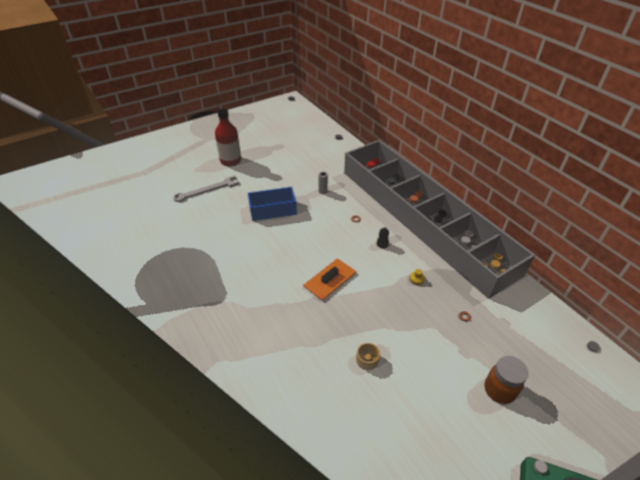

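View pics/top0.png

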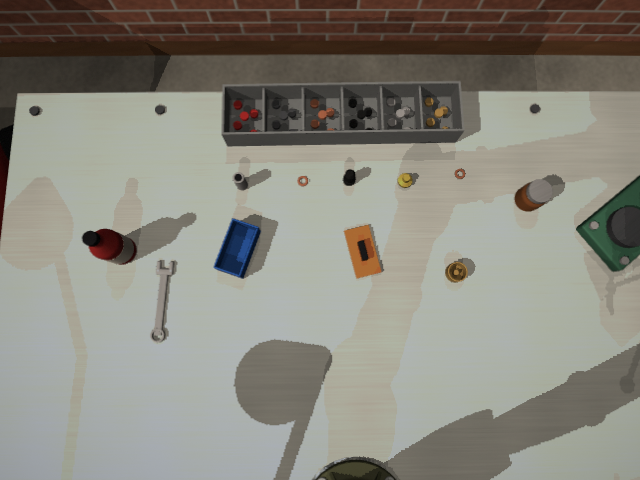

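```bash
cat > h.py <<'E'
import numpy as np, cv2
from cell import env
from scipy.optimize import minimize
C={n:env.get_calibration(n) for n in ('side','top')}
def K(c): return np.array([[c['fx'],0,c['cx']],[0,c['fy'],c['cy']],[0,0,1.]])
def proj(n,X):
    c=C[n]; rv,_=cv2.Rodrigues(c['R'])
    return cv2.projectPoints(np.asarray(X,float).reshape(-1,1,3),rv,c['t'],K(c),c['D'])[0].reshape(-1,2)
def unproj(n,uv,z):
    c=C[n]; p=cv2.undistortPoints(np.array([[uv]],float),K(c),c['D'])[0,0]
    d=c['R'].T@np.array([p[0],p[1],1]); o=-c['R'].T@c['t']
    return o+d*(z-o[2])/d[2]
def box(lx,ly,z0,z1): return np.array([[sx*lx/2,sy*ly/2,z] for sx in(-1,1) for sy in(-1,1) for z in(z0,z1)])
def cyl(d,z0,z1):
    a=np.linspace(0,2*np.pi,48,endpoint=False); return np.array([[d/2*np.cos(t),d/2*np.sin(t),z] for t in a for z in(z0,z1)])
PARTS={'parts_box':[box(.116,.062,0,.045)],
 'lid':[box(.104,.050,0,.005),box(.112,.058,.005,.008),box(.044,.014,.008,.026)],
 'bowl':[cyl(.044,0,.030)],'washer':[cyl(.025,0,.004)],'boot':[cyl(.03,0,.05)],'choke':[cyl(.034,0,.028)],
 'socket':[cyl(.026,0,.058)],'oil':[cyl(.064,0,.16)],'jar':[cyl(.06,0,.075)]}
def render(n,parts,pose,z,roi):
    x0,y0,w,h=roi;S=6
    im=np.zeros((h*S,w*S),np.uint8);c,s=np.cos(pose[2]),np.sin(pose[2])
    for P in parts:
        X=np.c_[c*P[:,0]-s*P[:,1]+pose[0],s*P[:,0]+c*P[:,1]+pose[1],P[:,2]+z]
        uv=(proj(n,X)-[x0,y0]+.5)*S-.5
        cv2.fillConvexPoly(im,cv2.convexHull(np.round(uv*16).astype(np.int32)),255,cv2.LINE_8,4)
    return cv2.resize(im,(w,h),interpolation=cv2.INTER_AREA)/255.
def fit(masks,parts,p0,z=0,yaw=True):
    rois={}
    for n,m in masks.items():
        x,y,w,h=cv2.boundingRect(m.astype(np.uint8)); rois[n]=(x-12,y-12,w+24,h+24)
    def cost(q):
        p=[q[0]/1000,q[1]/1000,np.radians(q[2]) if yaw else 0]
        t=0
        for n,m in masks.items():
            x,y,w,h=rois[n]; t+=np.abs(render(n,parts,p,z,rois[n])-m[y:y+h,x:x+w]).sum()/m.sum()
        return t/len(masks)
    best=None
    for y0 in ([p0[2]] if p0[2] is not None else np.arange(0,180,30)) if yaw else [0]:
        q0=np.array([p0[0]*1000,p0[1]*1000,y0][:3 if yaw else 2],float)
        sim=np.vstack([q0]+[q0+d for d in np.diag([6,6,12.][:len(q0)])])
        r=minimize(cost,q0,method='Nelder-Mead',options=dict(initial_simplex=sim,xatol=.05,fatol=1e-4))
        if best is None or r.fun<best.fun: best=r
    return np.round(best.x,2),round(best.fun,3)
def look(tag,cams=('top','side')):
    for n in cams:
        cv2.imwrite(f'pics/{tag}_{n}.png',env.read_camera(n)[:,:,::-1])
E
cat > m.py <<'E'
from h import *
look('m0')
for lab in ['parts_box','lid','bowl']:
    M={}
    for n in ('top','side'):
        r=env.outline_of(n,lab)
        print(lab,n,[(round(d['p'],2),np.round(d['xy'],1),int(d['mask'].sum())) for d in r])
        if r: M[n]=r[0]['mask']; np.save(f'{lab}_{n}.npy',M[n])
    g=unproj('top',env_xy:=np.argwhere(M['top']).mean(0)[::-1],.015)
    for k in (M,{'top':M['top']},{'side':M['side']}):
        print(lab,list(k),fit(k,PARTS[lab],[g[0],g[1],None],yaw=lab!='bowl'))
for lab in ['washer_a','boot','choke','socket','oil','jar','spanner']:
    r=env.outline_of('top',lab)
    print(lab,[(round(d['p'],2),np.round(d['xy'],1),np.round(unproj('top',d['xy'],.01)[:2],3)) for d in r])
E
python3 m.py
```

```text
parts_box top [(0.75, array([238.2, 246.4]), 1690)]
parts_box side [(0.5, array([463.8, 317.3]), 69)]
parts_box ['top', 'side'] (array([559.44, 252.61, 160.87]), np.float64(0.521))
parts_box ['top'] (array([559.47, 252.59, 160.87]), np.float64(0.042))
parts_box ['side'] (array([561.16, 254.45,   0.  ]), np.float64(1.0))
lid top [(0.79, array([362.4, 251.4]), 1302)]
lid side [(0.72, array([329.8, 281.4]), 1035)]
lid ['top', 'side'] (array([553.93, -25.05,  13.9 ]), np.float64(0.042))
lid ['top'] (array([554.3 , -24.95, 193.8 ]), np.float64(0.039))
lid ['side'] (array([553.63, -25.21, 194.21]), np.float64(0.043))
bowl top [(0.56, array([456.1, 269.4]), 368)]
bowl side [(0.6, array([364.9, 351.9]), 485)]
bowl ['top', 'side'] (array([ 504.52, -231.92]), np.float64(0.133))
bowl ['top'] (array([ 504.51, -232.  ]), np.float64(0.07))
bowl ['side'] (array([ 505.6 , -229.58]), np.float64(0.187))
washer_a [(0.58, array([461.8, 173.9]), array([ 0.733, -0.261]))]
boot [(0.57, array([350.7, 179.4]), array([ 0.721, -0.003]))]
choke [(0.62, array([404.5, 177.6]), array([ 0.725, -0.127]))]
socket [(0.75, array([242.1, 177.3]), array([0.728, 0.248]))]
oil [(0.84, array([108.6, 243.7]), array([0.575, 0.544]))]
jar [(0.74, array([532. , 195.3]), array([ 0.681, -0.422]))]
spanner [(0.86, array([163. , 300.5]), array([0.447, 0.415]))]
```

Run:
```python
from h import *
s=cv2.imread('pics/m0_side.png');t=cv2.imread('pics/m0_top.png')
h=cv2.cvtColor(s,cv2.COLOR_BGR2HSV)
m=cv2.inRange(h,(105,110,20),(130,255,255)); 
nl,l,st,_=cv2.connectedComponentsWithStats(m); i=1+st[1:,4].argmax(); m=(l==i); print(st[i])
np.save('parts_box_side.npy',m)
mt=np.load('parts_box_top.npy')
print(fit({'side':m},PARTS['parts_box'],[.5594,.2526,160]),fit({'side':m,'top':mt},PARTS['parts_box'],[.5594,.2526,160]))
def ov(im,n,lab,pose,roi,f):
    im=im.copy()
    big=cv2.resize(im[roi[1]:roi[1]+roi[3],roi[0]:roi[0]+roi[2]],None,fx=f,fy=f,interpolation=cv2.INTER_NEAREST)
    R=cv2.resize((render(n,PARTS[lab],pose,0,roi)>.5).astype(np.uint8),None,fx=f,fy=f,interpolation=cv2.INTER_NEAREST)
    M=np.load(f'{lab}_{n}.npy')[roi[1]:roi[1]+roi[3],roi[0]:roi[0]+roi[2]].astype(np.uint8);M=cv2.resize(M,None,fx=f,fy=f,interpolation=cv2.INTER_NEAREST)
    for A,c in((R,(0,0,255)),(M,(0,255,0))):
        cs,_=cv2.findContours(A,cv2.RETR_EXTERNAL,cv2.CHAIN_APPROX_NONE);cv2.drawContours(big,cs,-1,c,1)
    return big
a=ov(s,'side','bowl',[.5045,-.232,0],(335,325,60,60),5);b=ov(t,'top','bowl',[.5045,-.232,0],(425,240,60,60),5)
c=ov(s,'side','parts_box',[.5594,.2526,np.radians(160.9)],(235,175,75,60),5)[:,:300];d=ov(t,'top','parts_box',[.5594,.2526,np.radians(160.9)],(208,212,60,75),4)[:,:]
d=cv2.copyMakeBorder(d,0,0,0,60,cv2.BORDER_CONSTANT)
cv2.imwrite('pics/ov1.png',np.vstack([np.hstack([a,b]),np.hstack([c,d])]))
```

```text
[ 248  188   48   31 1002]
(array([562.09, 255.23, 158.86]), np.float64(0.349)) (array([559.54, 252.49, 159.66]), np.float64(0.202))
```

View pics/ov1.png

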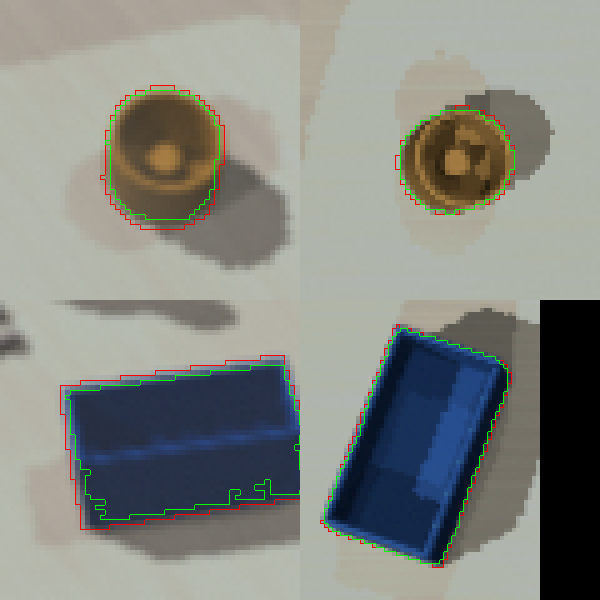

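>>> carry_out([
  [[0,0,0],[0,-8.5,0]],
  [[0,0,0],[0,-8.5,0]],
  [[0,0,0],[0,-8.5,0]],
  [[0,0,0],[0,-8.5,0]],
  [[0,0,0],[0,-8.5,0]],
  [[0,0,0],[0,-8.5,0]],
  [[10,5,30],[0,-1,0]],
  [[15,8,45],[0,0,0]],
  [[15,8,45],[0,0,0]],
  [[15,10,45],[0,0,0]],
  [[15,10,45],[0,0,0]],
  [[15,10,45],[0,0,0]],
], jaw=1, squeeze=15)

```text
time_s: 2.05
tool_pos: [0.376, -0.4003, 0.1715]
tool_rot: [-90.0, -0.0, -19.1]
force: [1.1, -0.4, 0.1]
grip_width: 0.0871
```

>>> carry_out([
  [[12,12,35],[0,0,0]],
  [[12,12,35],[0,0,0]],
  [[12,12,35],[0,0,0]],
  [[12,12,35],[0,0,0]],
  [[10,12,35],[0,0,0]],
  [[9,12,27],[0,0,0]],
  [[0,0,0],[0,0,0]],
  [[0,0,0],[0,0,0]],
])

```text
time_s: 2.85
tool_pos: [0.5044, -0.2324, 0.0994]
tool_rot: [-90.0, 0.0, -19.0]
force: [0.1, -1.1, -1.1]
grip_width: 0.0873
```

```bash
cat > to.py <<'E'
# usage: to.py x y z yaw : remaining shift in tool axes (mm) and turn about tool y
import sys; from h import *
from scipy.spatial.transform import Rotation as Ro
o=env.get_obs(); R=Ro.from_euler('xyz',o['tool_rot'],degrees=True)
x,y,z,yaw=map(float,sys.argv[1:5])
T=Ro.from_euler('xyz',[-90,0,yaw],degrees=True)
print('t',o['time_s'],'pos',np.round(o['tool_pos']*1000,1),'rot',np.round(o['tool_rot'],2),'w',round(o['grip_width'],4),'F',np.round(o['force'],1))
d=np.array([x,y,z])-o['tool_pos']*1000
print('shift now',np.round(R.inv().apply(d),1),'turn',np.round((R.inv()*T).as_rotvec(degrees=True),2),'shift after turn',np.round(T.inv().apply(d),1))
E
python3 to.py 505 -231 6 -19; python3 -c "
from h import *
look('a1')"
```

```text
t 2.85 pos [ 504.4 -232.4   99.4] rot [-9.002e+01  3.000e-02 -1.895e+01] w 0.0873 F [ 0.1 -1.1 -1.1]
shift now [ 0.2 93.4  1.6] turn [ 0.02  0.05 -0.03] shift after turn [ 0.1 93.4  1.5]
```

View pics/a1_side.png

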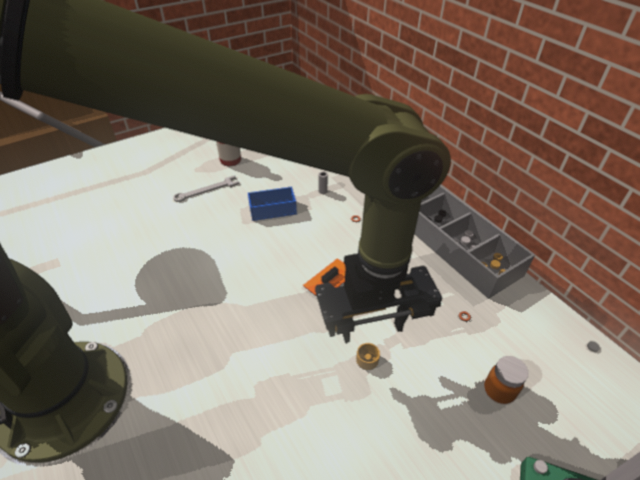

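The gripper hangs over the bowl (bowl at px (368,356), finger tips at about (347,338) and (400,328), 100 mm up). That is consistent with the measurement, so I descend.

>>> carry_out([
  [[0,20,1],[0,0,0]],
  [[0,25,0.5],[0,0,0]],
  [[0,25,0],[0,0,0]],
  [[0,15,0],[0,0,0]],
  [[0,8,0],[0,0,0]],
  [[0,0,0],[0,0,0]],
  [[0,0,0],[0,0,0]],
])

```text
time_s: 3.65
tool_pos: [0.5055, -0.232, 0.0075]
tool_rot: [-90.0, -0.1, -19.1]
force: [-0.7, -0.1, 0.3]
grip_width: 0.0869
```

>>> carry_out([
  [[0,0,0],[0,0,0]],
  [[0,0,0],[0,0,0]],
  [[0,0,0],[0,0,0]],
  [[0,0,0],[0,0,0]],
  [[0,0,0],[0,0,0]],
  [[0,0,0],[0,0,0]],
  [[0,0,0],[0,0,0]],
  [[0,0,0],[0,0,0]],
], jaw=0, squeeze=15)

```text
time_s: 4.45
tool_pos: [0.5048, -0.2313, 0.0066]
tool_rot: [-90.0, 0.0, -19.0]
force: [-0.8, -0.2, 0.6]
grip_width: 0.0437
```

>>> carry_out([
  [[0,-5,0],[0,0,0]],
  [[0,-15,0],[0,0,0]],
  [[0,-25,0],[0,0,0]],
  [[0,-25,0],[0,0,0]],
  [[0,-20,0],[0,0,0]],
  [[-2,-10,10],[0,0,0]],
  [[-5,-5,25],[0,0,0]],
  [[-10,0,45],[0,0,0]],
  [[-10,0,45],[0,0,0]],
  [[-10,0,45],[0,0,0]],
  [[-10,0,45],[0,0,0]],
  [[-10,0,45],[0,0,0]],
])

```text
time_s: 5.65
tool_pos: [0.5352, 0.0357, 0.1118]
tool_rot: [-90.0, -0.0, -19.0]
force: [1.7, -0.7, -1.5]
grip_width: 0.0438
```

>>> carry_out([
  [[-10,0,45],[0,0,0]],
  [[-10,0,45],[0,0,0]],
  [[-10,0,45],[0,0,0]],
  [[-10,0,40],[0,0,0]],
  [[-8,0,25],[0,0,0]],
  [[-6,0,10],[0,0,0]],
  [[-4,0,5],[0,0,0]],
  [[0,0,0],[0,0,0]],
  [[0,0,0],[0,0,0]],
])

```text
time_s: 6.55
tool_pos: [0.5515, 0.2531, 0.1114]
tool_rot: [-90.1, -0.0, -19.2]
force: [0.2, -0.7, -1.8]
grip_width: 0.0435
```

```bash
python3 to.py 559.5 252.6 11 -19.1; python3 -c "
from h import *
look('a2')"
```

```text
t 6.55 pos [551.5 253.1 111.4] rot [-9.009e+01 -3.000e-02 -1.917e+01] w 0.0435 F [ 0.2 -0.7 -1.8]
shift now [  7.7 100.4   2.3] turn [ 0.09 -0.07  0.03] shift after turn [  7.8 100.4   2.1]
```

View pics/a2_side.png

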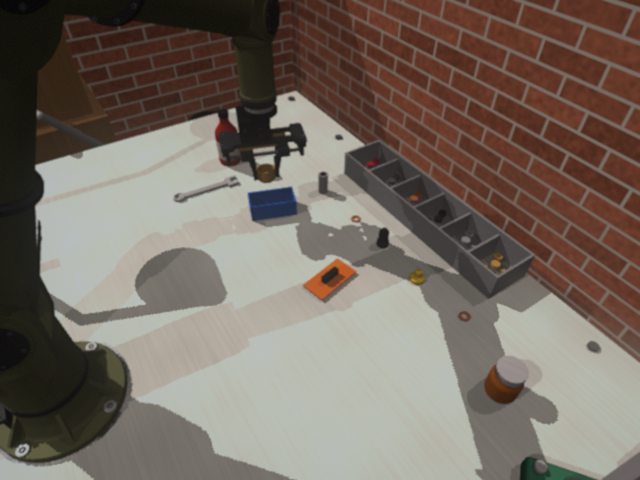

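View pics/a2_top.png

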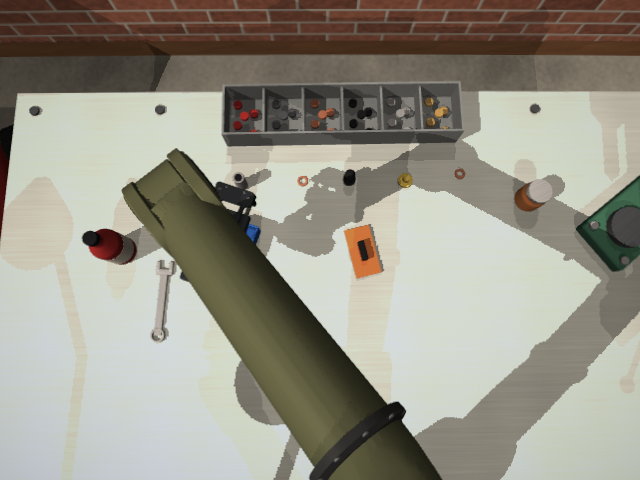

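Run:
```python
from h import *
r=env.outline_of('side','parts_box')
for d in r:
    m=d['mask'];print(round(d['p'],2),d['xy'],m.sum())
    if m.sum()>600: print(fit({'side':m},PARTS['parts_box'],[.5594,.2526,160]),fit({'side':m,'top':np.load('parts_box_top.npy')},PARTS['parts_box'],[.5594,.2526,160]))
r=env.outline_of('side','bowl')
for d in r:
    m=d['mask'];print(round(d['p'],2),d['xy'],m.sum())
    if m.sum()>100: print(fit({'side':m},PARTS['bowl'],[.5515,.2531,0],z=.105,yaw=False))
```

```text
0.96 [272.5, 203.2] 1361
(array([561.13, 252.29, 159.85]), np.float64(0.047)) (array([560.02, 252.22, 160.22]), np.float64(0.049))
0.55 [265.0, 171.1] 300
(array([554.63, 253.49]), np.float64(0.168))
0.25 [222.1, 131.0] 546
(array([551.5, 253.1]), np.float64(1.0))
```

>>> carry_out([
  [[5,5,1],[0,0.4,0]],
  [[3,15,1],[0,0,0]],
  [[0,15,0],[0,0,0]],
  [[0,15,0],[0,0,0]],
  [[0,15,0],[0,0,0]],
  [[0,10,0],[0,0,0]],
  [[0,10,0],[0,0,0]],
  [[0,8,0],[0,0,0]],
  [[0,4,0],[0,0,0]],
  [[0,0,0],[0,0,0]],
])

```text
time_s: 7.75
tool_pos: [0.5591, 0.2544, 0.0141]
tool_rot: [-90.0, 0.0, -19.4]
force: [0.1, 0.6, -1.1]
grip_width: 0.0438
```

```bash
python3 to.py 559.8 252.4 10.6 -19.6
```

```text
t 7.75 pos [559.1 254.4  14.1] rot [-9.003e+01  3.000e-02 -1.944e+01] w 0.0438 F [ 0.1  0.6 -1.1]
shift now [ 1.3  3.5 -1.6] turn [ 0.03  0.16 -0.03] shift after turn [ 1.3  3.5 -1.6]
```

>>> carry_out([
  [[1,1,-1.5],[0,0,0]],
  [[0,1,0],[0,0,0]],
  [[0,1,0],[0,0,0]],
  [[0,0,0],[0,0,0]],
  [[0,0,0],[0,0,0]],
])

```text
time_s: 8.25
tool_pos: [0.5598, 0.2528, 0.0116]
tool_rot: [-90.0, -0.0, -19.4]
force: [0.4, 1.3, -1.2]
grip_width: 0.0434
```

```bash
python3 to.py 559.8 252.4 10.6 -19.6;python3 -c "
from h import *
im=env.read_camera('side');cv2.imwrite('pics/a3.png',cv2.resize(im[90:240,180:380,::-1],None,fx=4,fy=4,interpolation=cv2.INTER_CUBIC))"
```

```text
t 8.25 pos [559.8 252.8  11.6] rot [-9.000e+01 -1.000e-02 -1.944e+01] w 0.0434 F [ 0.4  1.3 -1.2]
shift now [ 0.1  1.  -0.4] turn [-0.    0.16  0.01] shift after turn [ 0.1  1.  -0.4]
```

View pics/a3.png

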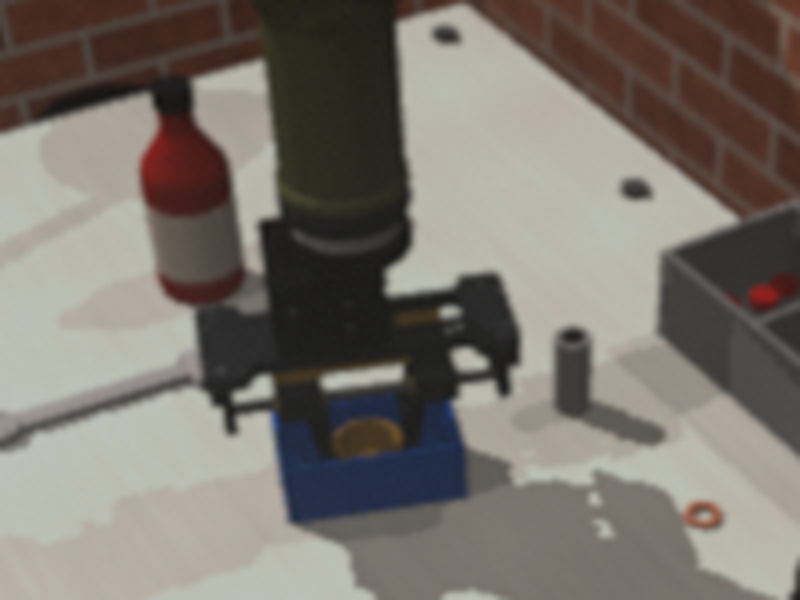

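The bowl sits inside the box between the fingers (crop px (368,437)), with the fingers clear of the end walls. I'll lower it the last millimetre and open partway.

>>> carry_out([
  [[0,1,0],[0,0,0]],
  [[0,0,0],[0,0,0]],
])

```text
time_s: 8.5
tool_pos: [0.5599, 0.2528, 0.0106]
tool_rot: [-90.0, -0.0, -19.4]
force: [0.1, -0.1, -0.8]
grip_width: 0.0438
```

>>> carry_out([
  [[0,0,0],[0,0,0]],
  [[0,0,0],[0,0,0]],
  [[0,0,0],[0,0,0]],
  [[0,0,0],[0,0,0]],
  [[0,0,0],[0,0,0]],
  [[0,0,0],[0,0,0]],
], jaw=0.65)

```text
time_s: 9.1
tool_pos: [0.5598, 0.2527, 0.0105]
tool_rot: [-90.0, -0.0, -19.4]
force: [0.2, 0.4, -0.4]
grip_width: 0.0566
```

>>> carry_out([
  [[0,-4,0],[0,0,0]],
  [[0,-8,0],[0,0,0]],
  [[0,-12,0],[0,0,0]],
  [[0,-20,0],[0,0,0]],
  [[0,-25,0],[0,0,0]],
  [[0,-25,0],[0,0,0]],
  [[0,-20,0],[0,0,0]],
  [[0,-6,0],[0,0,0]],
  [[0,0,0],[0,0,0]],
])

```text
time_s: 10.0
tool_pos: [0.5605, 0.2531, 0.132]
tool_rot: [-89.9, -0.1, -19.4]
force: [-0.4, 0.1, -0.2]
grip_width: 0.0568
```

```bash
python3 to.py 554 -25 100 103.9;python3 -c "
from h import *
im=env.read_camera('side');cv2.imwrite('pics/a4.png',cv2.resize(im[90:240,180:380,::-1],None,fx=4,fy=4,interpolation=cv2.INTER_CUBIC))"
```

```text
t 10.0 pos [560.5 253.1 132. ] rot [-89.92  -0.13 -19.45] w 0.0568 F [-0.4  0.1 -0.2]
shift now [  86.4   31.9 -264.4] turn [ 9.0000e-02 -1.2335e+02  1.6000e-01] shift after turn [-268.4   32.    73.1]
```

View pics/a4.png

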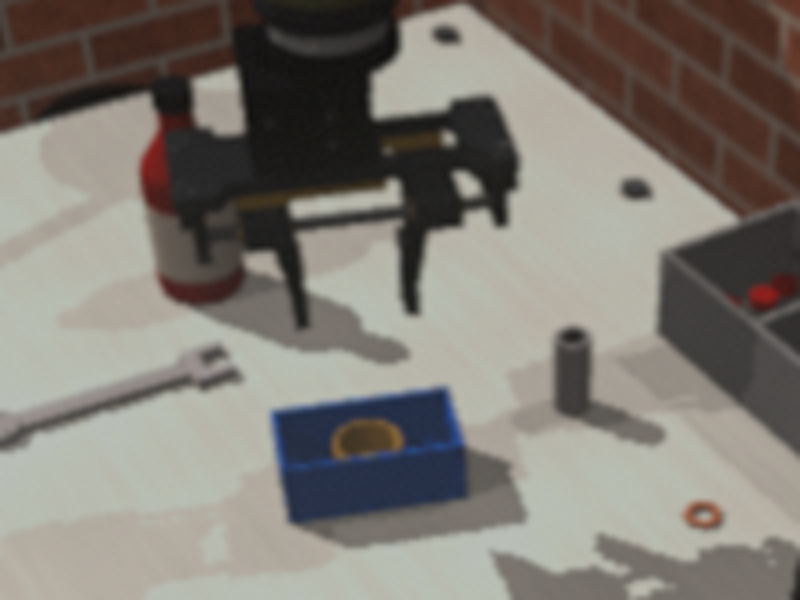

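>>> carry_out([
  [[0,0,0],[0,-8.5,0]],
  [[0,0,0],[0,-8.5,0]],
  [[0,0,0],[0,-8.5,0]],
  [[0,0,0],[0,-8.5,0]],
  [[0,0,0],[0,-8.5,0]],
  [[0,0,0],[0,-8.5,0]],
  [[0,0,0],[0,-8.5,0]],
  [[0,0,0],[0,-8.5,0]],
  [[0,0,0],[0,-8.5,0]],
  [[0,0,0],[0,-8.5,0]],
  [[0,0,0],[0,-8.5,0]],
  [[0,0,0],[0,-8.5,0]],
])

```text
time_s: 11.25
tool_pos: [0.559, 0.2522, 0.1289]
tool_rot: [-89.9, 0.1, 82.9]
force: [0.4, -0.7, 1.0]
grip_width: 0.0565
```

>>> carry_out([
  [[0,0,0],[0,-8.5,0]],
  [[0,0,0],[0,-8.5,0]],
  [[0,0,0],[0,-4.4,0]],
  [[-25,3,7],[0,0,0]],
  [[-40,4,11],[0,0,0]],
  [[-40,4,11],[0,0,0]],
  [[-40,4,11],[0,0,0]],
  [[-40,4,11],[0,0,0]],
  [[-40,4,11],[0,0,0]],
  [[-30,4,8],[0,0,0]],
  [[-13,4,3],[0,0,0]],
  [[0,0,0],[0,0,0]],
])

```text
time_s: 12.45
tool_pos: [0.5527, -0.027, 0.098]
tool_rot: [-89.9, -0.1, 103.7]
force: [0.4, 0.2, -0.9]
grip_width: 0.0571
```

```bash
python3 - <<'E'
from h import *
look('a5',('side','top'))
for n in ('side','top'):
    for d in env.outline_of(n,'lid')[:1]: print(n,round(d['p'],2),d['xy'],d['mask'].sum(),fit({n:d['mask']},PARTS['lid'],[.554,-.025,13.9]))
    for d in env.outline_of(n,'parts_box')[:1]: print(n,round(d['p'],2),d['xy'],d['mask'].sum(),fit({n:d['mask']},PARTS['parts_box'],[.5598,.2524,160.4]))
    for d in env.outline_of(n,'bowl')[:1]: print(n,round(d['p'],2),d['xy'],d['mask'].sum(),unproj(n,d['xy'],.034))
E
python3 to.py 554 -25 10.5 103.9
```

```text
side 0.82 [328.2, 282.1] 1025 (array([554.24, -25.43,  13.65]), np.float64(0.055))
side 0.69 [265.8, 202.4] 996 (array([558.87, 252.4 , 159.41]), np.float64(0.398))
top 0.7 [365.4, 265.7] 563 (array([552.97, -23.95,  14.75]), np.float64(1.311))
top 0.59 [241.8, 239.7] 1348 (array([559.92, 252.72, 159.85]), np.float64(0.308))
top 0.67 [235.9, 247.3] 343 [0.56035581 0.25361289 0.034     ]
t 12.85 pos [553.7 -23.5  99.8] rot [-90.03   0.   104.09] w 0.0568 F [-0.6 -0.7 -0. ]
shift now [-1.5 89.3  0.1] turn [ 0.03  0.19 -0.  ] shift after turn [-1.5 89.3  0.1]
```

View pics/a5_side.png

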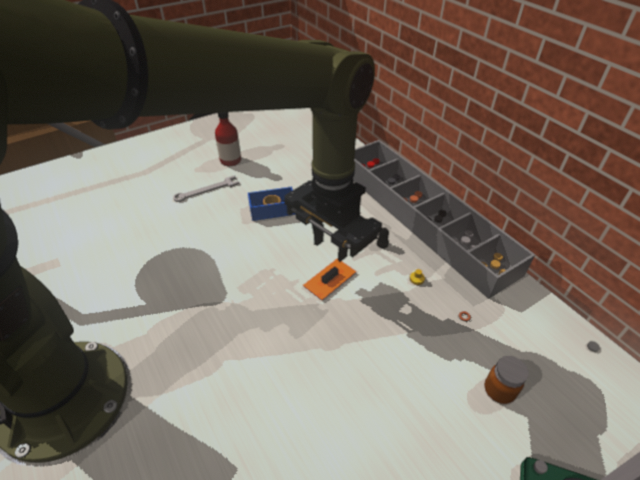

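View pics/a5_top.png

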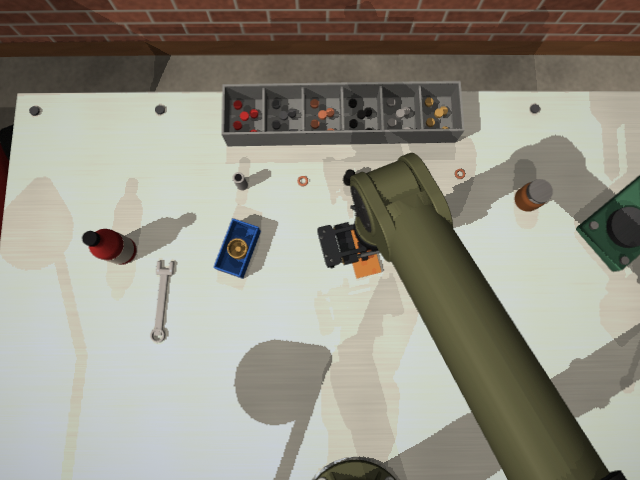

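The side and top views agree: bowl inside the box (top px (236,247)), lid undisturbed under the gripper. I'm descending onto the handle.

>>> carry_out([
  [[-1,20,0],[0,0,0]],
  [[0,20,0],[0,0,0]],
  [[0,20,0],[0,0,0]],
  [[0,15,0],[0,0,0]],
  [[0,8,0],[0,0,0]],
  [[0,4,0],[0,0,0]],
  [[0,0,0],[0,0,0]],
  [[0,0,0],[0,0,0]],
])

```text
time_s: 13.65
tool_pos: [0.5544, -0.0258, 0.0132]
tool_rot: [-90.1, 0.0, 104.0]
force: [0.1, -0.7, 0.4]
grip_width: 0.0565
```

```bash
python3 to.py 554 -25 10.5 103.9
python3 - <<'E'
from h import *
look('a6')
M={}
for n in ('side','top'):
    b=env.outline_of(n,'parts_box'); w=env.outline_of(n,'bowl')
    print(n,[(round(d['p'],2),np.round(d['xy'])) for d in b+w])
    if b and w:
        m=(b[0]['mask']|w[0]['mask']).astype(np.uint8); m=cv2.morphologyEx(m,cv2.MORPH_CLOSE,np.ones((3,3),np.uint8)).astype(bool)
        M[n]=m; print(n,m.sum(),fit({n:m},PARTS['parts_box'],[.5598,.2524,160.4]))
print(fit(M,PARTS['parts_box'],[.5598,.2524,160.4]))
E
```

```text
t 13.65 pos [554.4 -25.8  13.2] rot [-9.0060e+01  2.0000e-02  1.0396e+02] w 0.0565 F [ 0.1 -0.7  0.4]
shift now [0.9 2.7 0.2] turn [ 0.06  0.06 -0.02] shift after turn [0.9 2.7 0.2]
side [(0.71, array([271., 204.]))]
top [(0.84, array([231., 255.])), (0.71, array([237., 248.]))]
top 1688 (array([559.73, 253.9 , 160.09]), np.float64(0.048))
(array([559.73, 253.9 , 160.09]), np.float64(0.048))
```

>>> carry_out([
  [[0.5,1.5,0],[0,0,0]],
  [[0,1,0],[0,0,0]],
  [[0,0,0],[0,0,0]],
])

```text
time_s: 14.25
tool_pos: [0.5535, -0.0255, 0.0098]
tool_rot: [-90.0, 0.0, 104.0]
force: [0.3, -0.5, -0.4]
grip_width: 0.0567
```

>>> carry_out([
  [[0,0,0],[0,0,0]],
  [[0,0,0],[0,0,0]],
  [[0,0,0],[0,0,0]],
  [[0,0,0],[0,0,0]],
  [[0,0,0],[0,0,0]],
  [[0,0,0],[0,0,0]],
  [[0,0,0],[0,0,0]],
  [[0,0,0],[0,0,0]],
], jaw=0, squeeze=20)

```text
time_s: 15.05
tool_pos: [0.5537, -0.0255, 0.01]
tool_rot: [-90.0, 0.0, 104.0]
force: [-0.8, -0.5, -0.3]
grip_width: 0.0133
```

```bash
python3 to.py 554 -25 10.5 103.9
python3 - <<'E'
from h import *
look('a7')
d=env.outline_of('side','lid')[0]
print(round(d['p'],2),d['xy'],d['mask'].sum(),fit({'side':d['mask']},PARTS['lid'],[.554,-.025,13.9]))
im=cv2.imread('pics/a7_side.png');cv2.imwrite('pics/a7.png',cv2.resize(im[170:320,250:450],None,fx=4,fy=4,interpolation=cv2.INTER_CUBIC))
E
```

```text
t 15.05 pos [553.7 -25.5  10. ] rot [-90.     0.   103.96] w 0.0133 F [-0.8 -0.5 -0.3]
shift now [ 0.4 -0.5 -0.4] turn [-0.    0.06 -0.  ] shift after turn [ 0.4 -0.5 -0.4]
0.66 [320.2, 287.9] 606 (array([552.9 , -25.67,  13.06]), np.float64(0.78))
```

View pics/a7.png

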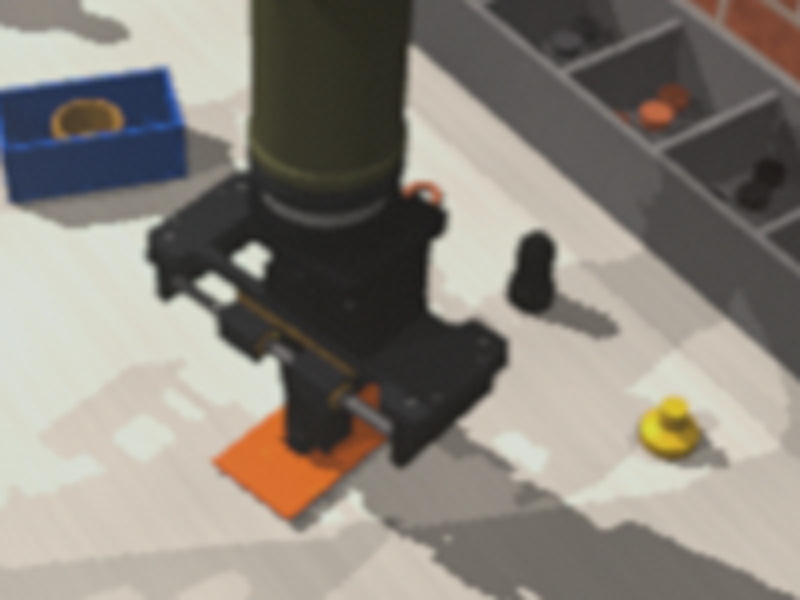

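>>> carry_out([
  [[0,-5,0],[0,0,0]],
  [[0,-12,0],[0,0,0]],
  [[0,-20,0],[0,0,0]],
  [[0,-25,0],[0,0,0]],
  [[0,-25,0],[0,0,0]],
  [[0,-15,0],[0,8.4,0]],
  [[0,-8,0],[0,8.5,0]],
  [[0,0,0],[0,8.5,0]],
  [[0,0,0],[0,8.4,0]],
  [[0,0,0],[0,0,0]],
])

```text
time_s: 16.2
tool_pos: [0.5539, -0.0253, 0.1212]
tool_rot: [-90.1, 0.0, 70.2]
force: [0.8, -0.4, -1.4]
grip_width: 0.0141
```

```bash
python3 to.py 559.9 252.9 120 70.2
```

```text
t 16.2 pos [553.9 -25.3 121.2] rot [-9.009e+01  4.000e-02  7.015e+01] w 0.0141 F [ 0.8 -0.4 -1.4]
shift now [263.7   0.8  88.8] turn [ 0.09 -0.05 -0.04] shift after turn [263.8   1.2  88.6]
```

>>> carry_out([
  [[15,0,5],[0,0,0]],
  [[30,0,10],[0,0,0]],
  [[36,0,12],[0,0,0]],
  [[36,0,12],[0,0,0]],
  [[36,0,12],[0,0,0]],
  [[36,0,12],[0,0,0]],
  [[34,0,12],[0,0,0]],
  [[25,0,8],[0,0,0]],
  [[12,0,4],[0,0,0]],
  [[4,0,2],[0,0,0]],
  [[0,0,0],[0,0,0]],
  [[0,0,0],[0,0,0]],
])

```text
time_s: 17.4
tool_pos: [0.5601, 0.2512, 0.1198]
tool_rot: [-90.0, 0.1, 70.1]
force: [0.1, -0.9, -0.4]
grip_width: 0.0142
```

```bash
python3 to.py 559.9 252.9 50 70.2
python3 - <<'E'
from h import *
look('a8')
o=env.get_obs()['tool_pos'];z=o[2]-.010
d=env.outline_of('side','lid')[0]
print(round(d['p'],2),d['xy'],d['mask'].sum(),fit({'side':d['mask']},PARTS['lid'][:2],[o[0],o[1],-20],z=z))
d=env.outline_of('side','parts_box')[0]
print(round(d['p'],2),d['xy'],d['mask'].sum(),fit({'side':d['mask']},PARTS['parts_box'],[.56,.2525,160]))
im=cv2.imread('pics/a8_side.png');cv2.imwrite('pics/a8.png',cv2.resize(im[90:240,180:380],None,fx=4,fy=4,interpolation=cv2.INTER_CUBIC))
E
```

```text
t 17.4 pos [560.1 251.2 119.8] rot [-9.002e+01  8.000e-02  7.006e+01] w 0.0142 F [ 0.1 -0.9 -0.4]
shift now [ 1.6 69.8  0.7] turn [ 0.02 -0.14 -0.08] shift after turn [ 1.5 69.8  0.7]
0.81 [270.3, 178.0] 542 (array([562.26, 248.42, -22.58]), np.float64(0.41))
0.6 [269.4, 204.6] 1197 (array([560.45, 251.68, 159.29]), np.float64(0.149))
```

View pics/a8.png

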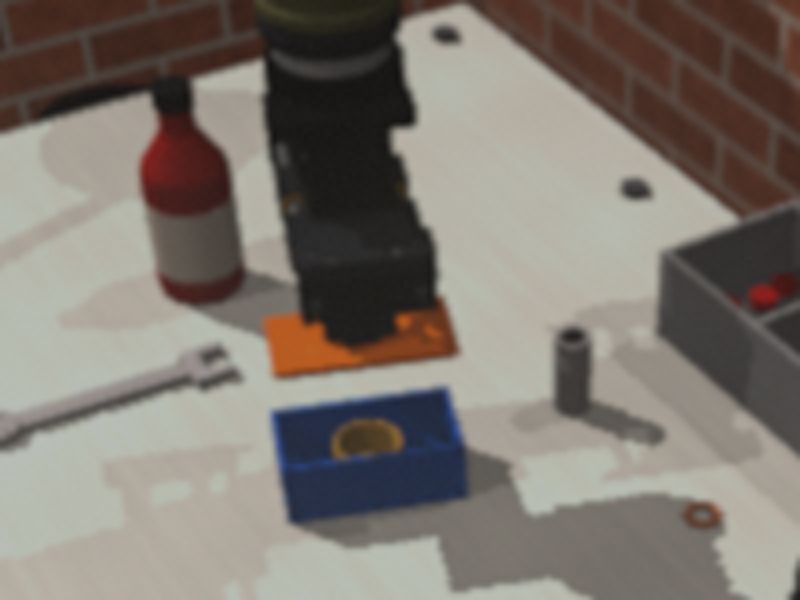

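Run:
```python
from h import *
im=cv2.imread('pics/a8_side.png');f=6;x0,y0=238,155
big=cv2.resize(im[y0:y0+75,x0:x0+70],None,fx=f,fy=f,interpolation=cv2.INTER_CUBIC)
def T(P,x,y,yaw,z):
    c,s=np.cos(np.radians(yaw)),np.sin(np.radians(yaw)); return np.array([[c*a-s*b+x,s*a+c*b+y,w+z] for a,b,w in P])
def quad(lx,ly,z): return [(-lx/2,-ly/2,z),(lx/2,-ly/2,z),(lx/2,ly/2,z),(-lx/2,ly/2,z)]
for P,pose,col in ((quad(.112,.058,.008),(.5603,.2516,-19.9,.110),(0,255,0)),(quad(.112,.058,.005),(.5603,.2516,-19.9,.110),(0,255,0)),(quad(.116,.062,.045),(.5599,.2526,-19.8,0),(0,0,255)),(quad(.116,.062,.0),(.5599,.2526,-19.8,0),(0,0,255))):
    uv=proj('side',T(P,*pose)); q=np.round(((uv-[x0,y0]+.5)*f-.5)*16).astype(np.int32)
    cv2.polylines(big,[q.reshape(-1,1,2)],True,col,1,cv2.LINE_AA,4)
cv2.imwrite('pics/a8o.png',big)
```

```text
(no output)
```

View pics/a8o.png

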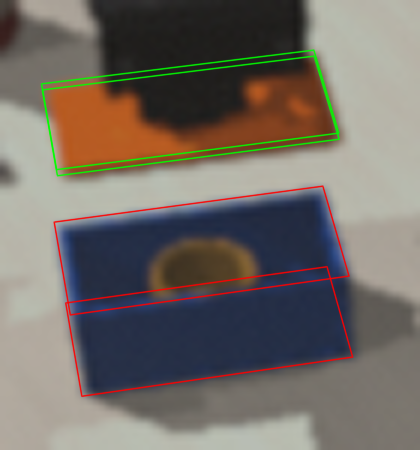

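>>> carry_out([
  [[1,10,0.5],[0,0,0]],
  [[0,15,0],[0,0,0]],
  [[0,15,0],[0,0,0]],
  [[0,12,0],[0,0,0]],
  [[0,6,0],[0,0,0]],
  [[0,2,0],[0,0,0]],
  [[0,0,0],[0,0,0]],
  [[0,0,0],[0,0,0]],
])

```text
time_s: 18.4
tool_pos: [0.5598, 0.2545, 0.0605]
tool_rot: [-90.0, -0.0, 70.2]
force: [-0.8, 0.1, 1.6]
grip_width: 0.0137
```

```bash
python3 to.py 560 252.6 50 70.2
cat > ovl.py <<'E'
import sys; from h import *
tag=sys.argv[1]; lp=[float(v) for v in sys.argv[2].split(',')]; bp=[float(v) for v in sys.argv[3].split(',')]
look(tag)
def T(P,x,y,yaw,z):
    c,s=np.cos(np.radians(yaw)),np.sin(np.radians(yaw)); return np.array([[c*a-s*b+x,s*a+c*b+y,w+z] for a,b,w in P])
def quad(lx,ly,z): return [(-lx/2,-ly/2,z),(lx/2,-ly/2,z),(lx/2,ly/2,z),(-lx/2,ly/2,z)]
out=[]
for n,(x0,y0) in (('side',(238,160)),('top',(205,210))):
    im=cv2.imread(f'pics/{tag}_{n}.png');f=5
    big=cv2.resize(im[y0:y0+78,x0:x0+76],None,fx=f,fy=f,interpolation=cv2.INTER_CUBIC); raw=big.copy()
    for P,pose,col in ((quad(.112,.058,.008),lp,(0,255,0)),(quad(.116,.062,.045),bp,(0,0,255)),(quad(.116,.062,.0),bp,(0,0,255))):
        pose=(pose[0]/1e3,pose[1]/1e3,pose[2],pose[3]/1e3)
        q=np.round(((proj(n,T(P,*pose))-[x0,y0]+.5)*f-.5)*16).astype(np.int32)
        cv2.polylines(big,[q.reshape(-1,1,2)],True,col,1,cv2.LINE_AA,4)
    out.append(np.hstack([raw,big]))
cv2.imwrite(f'pics/{tag}_o.png',cv2.resize(np.vstack(out),None,fx=.76,fy=.76,interpolation=cv2.INTER_AREA))
E
python3 ovl.py a9 560,252.6,-19.9,50 560,252.6,-19.8,0
```

```text
t 18.4 pos [559.8 254.5  60.5] rot [-9.004e+01 -4.000e-02  7.016e+01] w 0.0137 F [-0.8  0.1  1.6]
shift now [-1.7 10.5 -0.8] turn [ 0.04 -0.04  0.04] shift after turn [-1.7 10.5 -0.8]
```

View pics/a9_o.png

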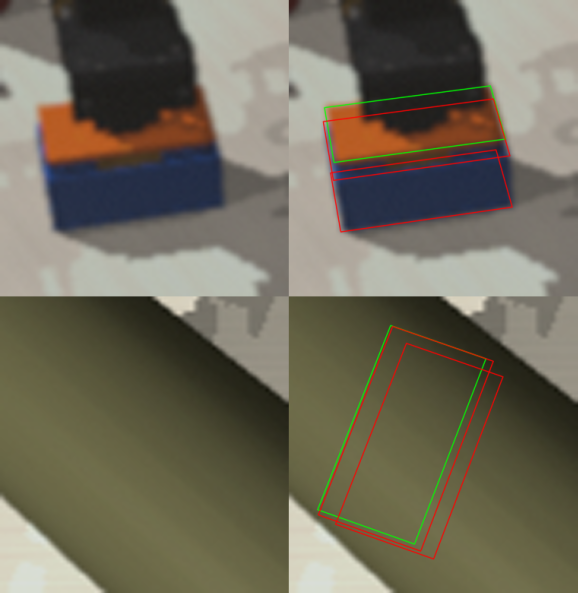

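>>> carry_out([
  [[0,0,0],[0,0,0]],
])

```text
time_s: 18.6
tool_pos: [0.5598, 0.2543, 0.0605]
tool_rot: [-90.0, -0.0, 70.2]
force: [-0.3, 0.5, -0.1]
grip_width: 0.0137
```

>>> carry_out([
  [[0,0,0],[0,0,0]],
])

```text
time_s: 18.7
tool_pos: [0.5597, 0.2542, 0.0603]
tool_rot: [-90.0, -0.0, 70.2]
force: [0.0, -0.0, -1.3]
grip_width: 0.0141
```

>>> carry_out([
  [[0,0,0],[0,0,0]],
])

```text
time_s: 18.8
tool_pos: [0.5596, 0.2541, 0.0602]
tool_rot: [-90.0, -0.0, 70.1]
force: [-0.7, -1.0, 0.2]
grip_width: 0.014
```

Run:
```python
from h import *
# edge-based: side image, colour classes
im=cv2.imread('pics/a9_side.png'); h=cv2.cvtColor(im,cv2.COLOR_BGR2HSV)
o=cv2.inRange(h,(3,120,60),(18,255,255)); b=cv2.inRange(h,(105,90,20),(130,255,255))
f=10; x0,y0=238,160
big=cv2.resize(im[y0:y0+64,x0:x0+76],None,fx=f,fy=f,interpolation=cv2.INTER_NEAREST)
def T(P,x,y,yaw,z):
    c,s=np.cos(np.radians(yaw)),np.sin(np.radians(yaw)); return np.array([[c*a-s*p+x,s*a+c*p+y,w+z] for a,p,w in P])
def quad(lx,ly,z): return [(-lx/2,-ly/2,z),(lx/2,-ly/2,z),(lx/2,ly/2,z),(-lx/2,ly/2,z)]
def hull(parts,pose,col):
    X=np.vstack([T(P,*pose) for P in parts]); q=((proj('side',X)-[x0,y0]+.5)*f-.5)
    cv2.polylines(big,[np.round(cv2.convexHull(q.astype(np.float32))*16).astype(np.int32)],True,col,1,cv2.LINE_AA,4)
hull([quad(.112,.058,.008),quad(.112,.058,.005)],(.5600,.2528,-19.8,.0502),(0,255,0))
hull([quad(.116,.062,.045),quad(.116,.062,0)],(.5600,.2526,-19.8,0),(0,0,255))
cv2.imwrite('pics/a9b.png',big)
```

```text
(no output)
```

View pics/a9b.png

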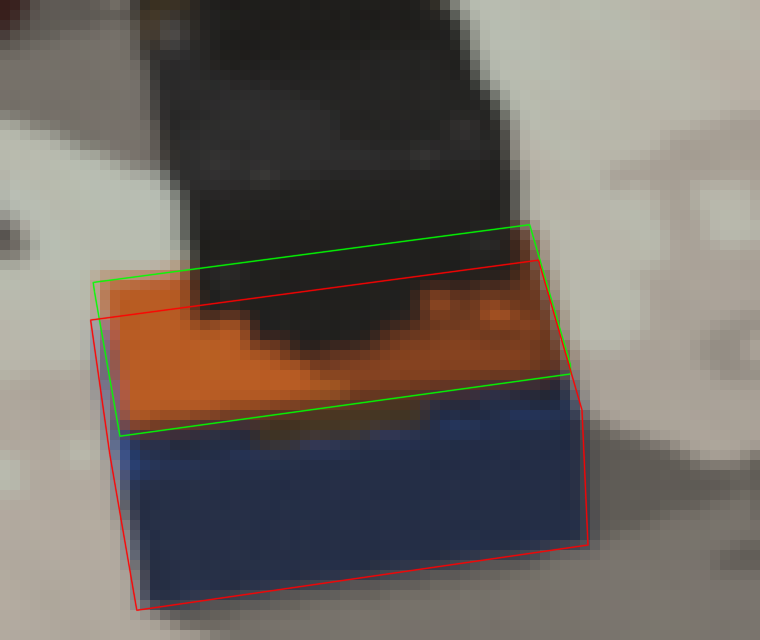

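>>> carry_out([
  [[-1,1,-0.5],[0,0,0]],
  [[0,1,0],[0,0,0]],
  [[0,1,0],[0,0,0]],
  [[0,1,0],[0,0,0]],
  [[0,0.5,0],[0,0,0]],
  [[0,0,0],[0,0,0]],
  [[0,0,0],[0,0,0]],
])

```text
time_s: 19.5
tool_pos: [0.5596, 0.2531, 0.0555]
tool_rot: [-90.0, 0.0, 70.2]
force: [-0.7, -0.7, -0.3]
grip_width: 0.0136
```

>>> carry_out([
  [[0,0.5,0],[0,0,0]],
  [[0,0.5,0],[0,0,0]],
  [[0,0.5,0],[0,0,0]],
  [[0,0.5,0],[0,0,0]],
  [[0,0,0],[0,0,0]],
])

```text
time_s: 20.0
tool_pos: [0.5595, 0.253, 0.0534]
tool_rot: [-90.0, 0.0, 70.2]
force: [0.0, 0.2, -0.5]
grip_width: 0.0138
```

>>> carry_out([
  [[0,0,0],[0,0,0]],
])

```text
time_s: 20.1
tool_pos: [0.5596, 0.253, 0.0535]
tool_rot: [-90.0, 0.0, 70.2]
force: [0.4, 0.7, -0.6]
grip_width: 0.0137
```

>>> carry_out([
  [[0,0.5,0],[0,0,0]],
  [[0,0.5,0],[0,0,0]],
  [[0,0.5,0],[0,0,0]],
  [[0,0.5,0],[0,0,0]],
  [[0,0.5,0],[0,0,0]],
  [[0,0,0],[0,0,0]],
])

```text
time_s: 20.7
tool_pos: [0.5595, 0.253, 0.0509]
tool_rot: [-90.0, 0.0, 70.2]
force: [0.7, 0.4, -1.4]
grip_width: 0.0137
```

>>> carry_out([
  [[0,0.5,0],[0,0,0]],
  [[0,0.5,0],[0,0,0]],
  [[0,0.5,0],[0,0,0]],
  [[0,0,0],[0,0,0]],
])

```text
time_s: 21.1
tool_pos: [0.5596, 0.2531, 0.05]
tool_rot: [-90.0, 0.0, 70.2]
force: [-1.4, -0.1, 3.7]
grip_width: 0.014
```

>>> carry_out([
  [[0,0.5,0],[0,0,0]],
  [[0,0.5,0],[0,0,0]],
  [[0,0,0],[0,0,0]],
])

```text
time_s: 21.4
tool_pos: [0.5596, 0.2531, 0.05]
tool_rot: [-90.0, 0.1, 70.2]
force: [-3.3, -3.9, 11.1]
grip_width: 0.0134
```

>>> carry_out([
  [[0,-0.5,0],[0,0,0]],
  [[0,-0.5,0],[0,0,0]],
  [[0,0,0],[0,0,0]],
])

```text
time_s: 21.7
tool_pos: [0.5596, 0.2531, 0.05]
tool_rot: [-90.0, 0.0, 70.2]
force: [-1.0, -1.4, 6.2]
grip_width: 0.0141
```

>>> carry_out([
  [[0,0,0],[0,0,0]],
  [[0,0,0],[0,0,0]],
  [[0,0,0],[0,0,0]],
  [[0,0,0],[0,0,0]],
  [[0,0,0],[0,0,0]],
], jaw=0.5)

```text
time_s: 22.2
tool_pos: [0.5596, 0.2531, 0.0493]
tool_rot: [-90.0, 0.0, 70.2]
force: [-0.6, -0.6, 0.3]
grip_width: 0.0416
```

>>> carry_out([
  [[0,-3,0],[0,0,0]],
  [[0,-8,0],[0,0,0]],
  [[0,-15,0],[0,0,0]],
  [[0,-25,0],[0,0,0]],
  [[0,-20,0],[0,0,0]],
  [[0,-8,0],[0,0,0]],
  [[0,0,0],[0,0,0]],
  [[0,0,0],[0,0,0]],
])

```text
time_s: 23.0
tool_pos: [0.5594, 0.2527, 0.1281]
tool_rot: [-90.0, 0.0, 70.1]
force: [1.2, 0.4, -0.6]
grip_width: 0.0435
```

```bash
python3 to.py 559.7 253 10 70.2; python3 ovl.py b1 559.7,253,-19.8,40 559.7,253,-19.8,0;python3 - <<'E'
from h import *
for l in ('lid','parts_box'):
    for d in env.outline_of('side',l)[:2]: print(l,round(d['p'],2),d['xy'],d['mask'].sum()); 
M=env.outline_of('side','lid')[0]['mask']|env.outline_of('side','parts_box')[0]['mask']
print(fit({'side':M},PARTS['parts_box']+[box(.112,.058,.045,.048),box(.044,.014,.048,.066)],[.5597,.253,160]))
E
```

```text
t 23.0 pos [559.4 252.7 128.1] rot [-9.000e+01  4.000e-02  7.014e+01] w 0.0435 F [ 1.2  0.4 -0.6]
shift now [ 5.000e-01  1.181e+02 -1.000e-01] turn [-0.   -0.06 -0.04] shift after turn [ 4.000e-01  1.181e+02 -1.000e-01]
lid 0.89 [271.2, 198.0] 665
parts_box 0.97 [271.9, 207.6] 578
(array([560.91, 253.08, 159.06]), np.float64(0.117))
```

View pics/b1_o.png

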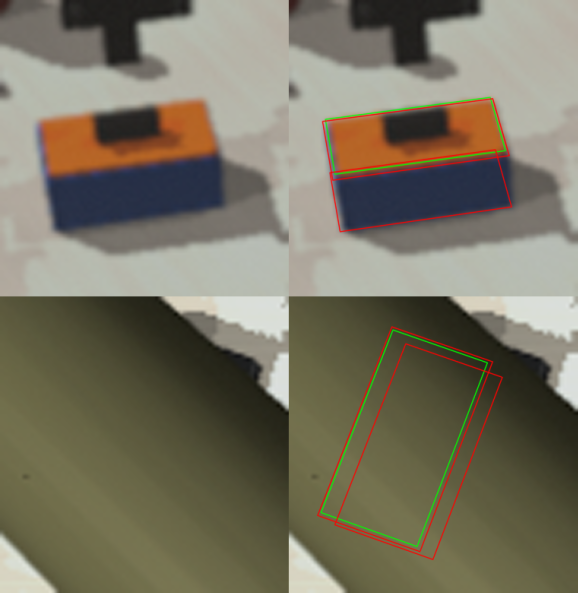

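The lid looks seated flat (orange plate on the rim, side crop around (130,140)). I'll open fully and go down for the box sides.

>>> carry_out([
  [[0,0,0],[0,0,0]],
  [[0,0,0],[0,0,0]],
  [[0,0,0],[0,0,0]],
  [[0,0,0],[0,0,0]],
  [[0,0,0],[0,0,0]],
  [[0,0,0],[0,0,0]],
], jaw=1)

```text
time_s: 23.9
tool_pos: [0.5596, 0.253, 0.1285]
tool_rot: [-90.0, 0.0, 70.2]
force: [0.1, 0.4, 0.5]
grip_width: 0.0825
```

>>> carry_out([
  [[0,15,0],[0,0,0]],
  [[0,20,0],[0,0,0]],
  [[0,20,0],[0,0,0]],
  [[0,20,0],[0,0,0]],
  [[0,15,0],[0,0,0]],
  [[0,12,0],[0,0,0]],
  [[0,9,0],[0,0,0]],
  [[0,6,0],[0,0,0]],
  [[0,2,0],[0,0,0]],
  [[0,0,0],[0,0,0]],
  [[0,0,0],[0,0,0]],
])

```text
time_s: 25.0
tool_pos: [0.5601, 0.2533, 0.0101]
tool_rot: [-90.1, -0.0, 70.1]
force: [0.8, 0.2, 0.9]
grip_width: 0.0872
```

```bash
python3 to.py 559.7 253 9 70.2; python3 -c "
from h import *
look('b2'); im=cv2.imread('pics/b2_side.png');cv2.imwrite('pics/b2.png',cv2.resize(im[90:240,180:380],None,fx=4,fy=4,interpolation=cv2.INTER_CUBIC))"
```

```text
t 25.0 pos [560.1 253.3  10.1] rot [-9.005e+01 -4.000e-02  7.015e+01] w 0.0872 F [0.8 0.2 0.9]
shift now [-0.4  1.1  0.2] turn [ 0.05 -0.05  0.04] shift after turn [-0.4  1.1  0.2]
```

View pics/b2.png

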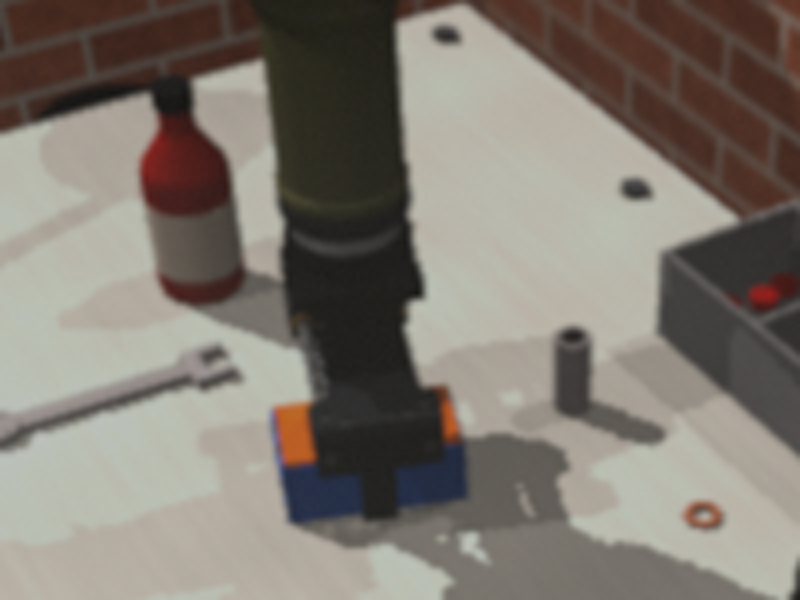

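The near finger stands at the middle of the box's near face (crop px (378,490)) and the lid is still flat. I'll close gently, then firm up.

>>> carry_out([
  [[0,0,0],[0,0,0]],
  [[0,0,0],[0,0,0]],
  [[0,0,0],[0,0,0]],
  [[0,0,0],[0,0,0]],
  [[0,0,0],[0,0,0]],
  [[0,0,0],[0,0,0]],
  [[0,0,0],[0,0,0]],
  [[0,0,0],[0,0,0]],
], jaw=0, squeeze=8)

```text
time_s: 25.9
tool_pos: [0.5596, 0.2529, 0.0095]
tool_rot: [-90.0, 0.0, 70.2]
force: [-0.5, -1.4, 1.9]
grip_width: 0.062
```

>>> carry_out([
  [[0,0,0],[0,0,0]],
  [[0,0,0],[0,0,0]],
  [[0,0,0],[0,0,0]],
  [[0,0,0],[0,0,0]],
], squeeze=35)

```text
time_s: 26.3
tool_pos: [0.5596, 0.253, 0.0095]
tool_rot: [-90.0, 0.0, 70.2]
force: [-0.9, -0.7, 1.9]
grip_width: 0.0615
```

>>> carry_out([
  [[0,-2,0],[0,0,0]],
  [[0,-4,0],[0,0,0]],
  [[0,-6,0],[0,0,0]],
  [[0,-8,0],[0,0,0]],
  [[0,-8,0],[0,0,0]],
  [[0,-6,0],[0,0,0]],
  [[0,-4,0],[0,0,0]],
  [[0,-2,0],[0,0,0]],
  [[0,0,0],[0,0,0]],
])

```text
time_s: 27.2
tool_pos: [0.5597, 0.2531, 0.0498]
tool_rot: [-90.0, -0.0, 70.2]
force: [0.2, 0.8, -5.1]
grip_width: 0.0619
```

```bash
python3 to.py 559.7 253 160 70.2; python3 -c "
from h import *
look('b3'); im=cv2.imread('pics/b3_side.png');cv2.imwrite('pics/b3.png',cv2.resize(im[90:240,180:380],None,fx=4,fy=4,interpolation=cv2.INTER_CUBIC))"
```

```text
t 27.2 pos [559.7 253.1  49.8] rot [-90.02  -0.    70.16] w 0.0619 F [ 0.2  0.8 -5.1]
shift now [-1.000e-01 -1.102e+02 -1.000e-01] turn [ 0.02 -0.04  0.  ] shift after turn [-1.000e-01 -1.102e+02 -0.000e+00]
```

View pics/b3.png

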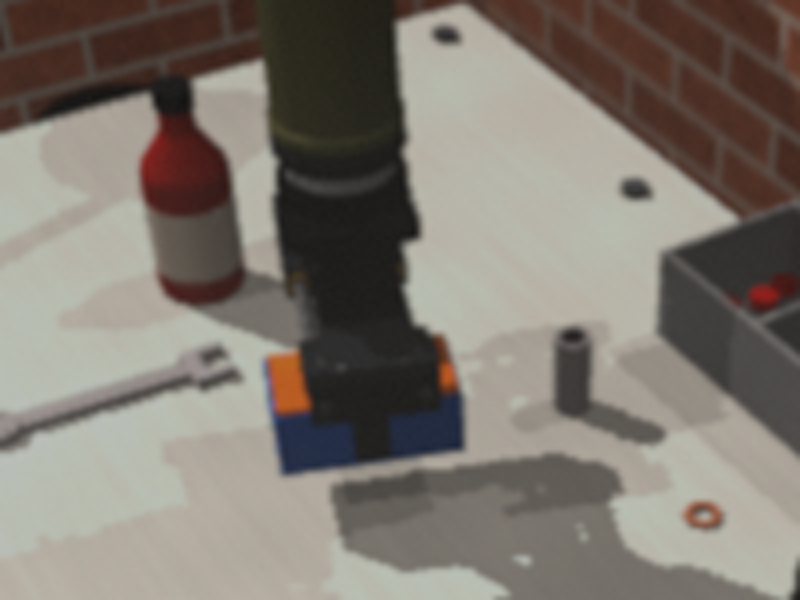

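The box is off the bench, level, lid on, and the weight reading is about 5 N. I'll raise it to 150 mm.

>>> carry_out([
  [[0,-3,0],[0,0,0]],
  [[0,-6,0],[0,0,0]],
  [[0,-9,0],[0,0,0]],
  [[0,-12,0],[0,0,0]],
  [[0,-14,0],[0,0,0]],
  [[0,-14,0],[0,0,0]],
  [[0,-14,0],[0,0,0]],
  [[0,-13,0],[0,0,0]],
  [[0,-10,0],[0,0,0]],
  [[0,-8,0],[0,0,0]],
  [[0,-5,0],[0,0,0]],
  [[0,-2,0],[0,0,0]],
])

```text
time_s: 28.5
tool_pos: [0.5597, 0.2531, 0.1599]
tool_rot: [-90.0, -0.0, 70.2]
force: [-1.0, -0.9, -5.3]
grip_width: 0.0617
```

>>> carry_out([
  [[0,0,0],[0,0,0]],
  [[0,0,0],[0,0,0]],
  [[0,0,0],[0,0,0]],
  [[0,0,0],[0,0,0]],
  [[0,0,0],[0,0,0]],
  [[0,0,0],[0,0,0]],
  [[0,0,0],[0,0,0]],
  [[0,0,0],[0,0,0]],
  [[0,0,0],[0,0,0]],
  [[0,0,0],[0,0,0]],
])

```text
time_s: 29.5
tool_pos: [0.5596, 0.253, 0.1595]
tool_rot: [-90.0, 0.0, 70.2]
force: [0.7, -0.6, -4.7]
grip_width: 0.0616
```

```bash
python3 to.py 559.7 253 160 70.2
python3 - <<'E'
from h import *
print(np.abs(env.get_obs()['joint_velocities']).max())
look('b4'); im=cv2.imread('pics/b4_side.png');cv2.imwrite('pics/b4.png',cv2.resize(im[60:210,180:380],None,fx=4,fy=4,interpolation=cv2.INTER_CUBIC))
for lab in ['boot','choke','socket','oil','jar','spanner','washer_a']:
    r=env.outline_of('top',lab); print(lab,[(round(d['p'],2),np.round(d['xy'],1)) for d in r])
E
```

```text
t 29.5 pos [559.6 253.  159.5] rot [-9.000e+01  1.000e-02  7.015e+01] w 0.0616 F [ 0.7 -0.6 -4.7]
shift now [-0.  -0.5 -0.1] turn [ 0.   -0.05 -0.01] shift after turn [-0.  -0.5 -0.1]
0.07171898774560843
boot [(0.52, array([349.9, 177.7]))]
choke [(0.64, array([403.8, 179.6]))]
socket [(0.61, array([241.3, 177.2]))]
oil [(0.86, array([107.9, 244.1])), (0.23, array([162.1, 299.1]))]
jar [(0.69, array([530.1, 195.6])), (0.52, array([243.1, 178.6]))]
spanner [(0.58, array([164.6, 299.2]))]
washer_a [(0.6, array([461.3, 175.4]))]
```

View pics/b4.png

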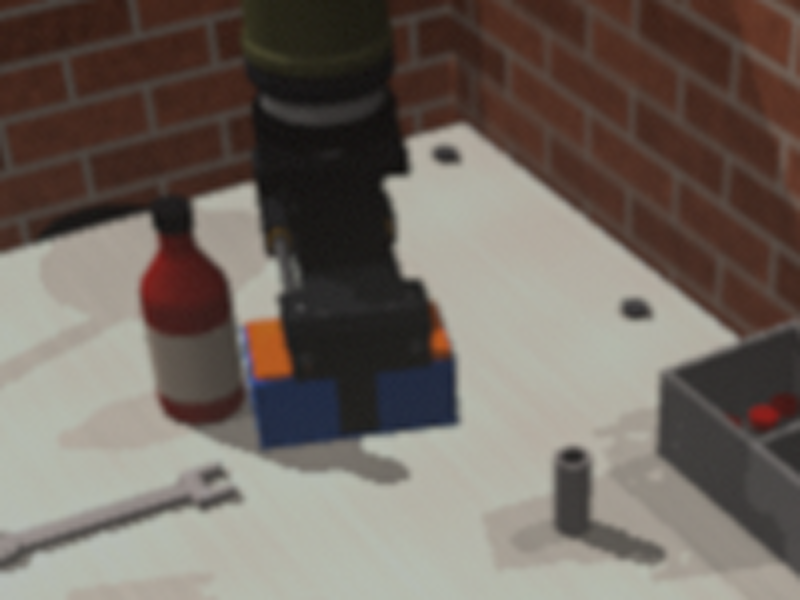

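View pics/b4_side.png

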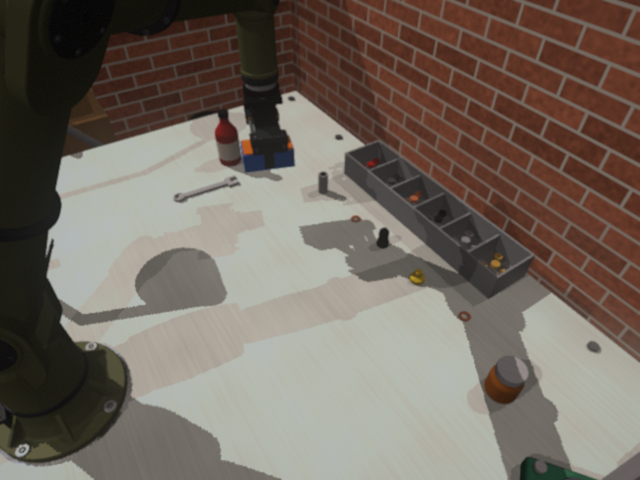

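The box hangs level at about side px (269,155), lid flat, and the bystanders are where they started. I'm handing in.

Run:
```python
from cell import env
print(env.sign_off()); o=env.get_obs(); print(o['time_s'],o['tool_pos'],o['grip_width'],o['force'])
```

```text
the job is handed in; nothing more can be done
None
the job is handed in; nothing more can be done
```

I stood the brass bowl in the box and let go of it. Then I pressed the lid on, which met resistance at the seated height (up to 11 N), and let go of that too. Finally I gripped the box across its 62 mm width with 35 N and lifted it. I handed in at about 30 s with the box still held; no verdict was reported.

- **Height and grip:** The tool tip read 159.5 mm, so the underside is about 150 mm above the bench. The jaw opening was 61.6 mm, the load about 5 N, and the arm was at rest.
- **Level and lid:** In the last side picture the box looks level and the lid flat on the rim.
- **Bystanders:** Compared with the start, the boot, choke, socket, oil, jar, spanner and one washer are within about 2 px in the top picture. The second washer I checked only by eye in the side view.
- **Not confirmed:** The bowl can't be seen with the lid on. I last saw it upright at the middle of the box just before closing it. The load fits the bowl being inside, but the force reading is too noisy to settle it.
- **Disagreements:** The two cameras differed by up to about 2 mm on the box position. The network's first side-view sighting of the box was false, and I discarded it.

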